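# Snap the broad marker's cap home and hold it down

## Robot

A 6-joint arm with a two-finger parallel gripper is mounted at the origin on the work surface. World frame = base frame: x ahead of the robot, y to its left, z up, the work surface at z = 0. Lengths are in mm, angles in rad, forces in N, time in s.
With the tool pointing down it reaches from about 350 to 875 mm from the base axis. Payload 4.2 kg.
Tool frame: the origin (TCP) lies between the finger pads; the fingertips stand 25 mm ahead of it and the grasp point (between the pads) lies 6 mm ahead of it; z points along the fingers, y is the line along which they close (so a half turn about z gives the same grasp; the last joint's range is limited). The gripper opens to 85 mm and grips with 20 to 120 N. Pads are 22 mm wide; open, the fingers measure 114 mm over their backs; the gripper's body (76 mm by 85 mm) begins 54 mm behind the grasp point. The pads swing forward as they close: fully open they stand 13 mm farther back than shut.
Start: joints at [-0.953, 0.385, 0.008, 0, -1.194, -0.259], TCP at [219.484, -585.172, 256.312] pointing down, gripper open.
Joint ranges: [-3.14, 3.14], [-1.21, 2.06], [-1.07, 1.41], [-3.16, 2.05], [-2.99, -0.16], [-3.1, 3.1]. Speed limits (rad/s): [2.79, 2.79, 3.14, 3.14, 3.14, 3.14].

## Interface

Orientations are given as a unit quaternion [x, y, z, w].
In Python, from bench import arm gives the robot as it stands.
- The arm moves only by the shell command python3 -m pendant 'ROWS'. ROWS is JSON, a list of rows, each a list of 7 numbers: the shift along the tool's x, y, z in m, then the turn, a rotation vector about the tool's x, y, z in degrees, then the finger opening in m, from 0 to 0.0854. In form: [[x, y, z, wx, wy, wz, fingers], ...]. A call has 1 to 12 rows; each row shifts and turns the commanded pose from where the row before left it, along the tool's axes as they then stand; what a row does not reach is not made up. A row lasts 1/10 s, in which the tool goes at most 50 mm and 8.59 degrees, less where a joint would pass 70% of its speed; a pose out of reach is approached as far as the arm can. A call is refused whole if a number of a shift passes 0.05 or a number of a turn 8.59, either way. A call with a gripper value outside its range is refused whole. The fingers move at their own pace and stop on an object; the grip force is fixed at half the most. Time passes only in rows, so rows that do not move let the fingers close. It gives the time, the measured TCP pose, the force, the opening and the grip force at its end, in the units of the state.
- arm.read_state(): the state, without advancing time (a new reading comes with each control period).
- arm.get_image(name): name is "scene" or "side" or "wrist"; returns a dict with "image" (480x640x3 uint8, red, green, blue), "fx", "fy", "cx", "cy" (pixels), "xyz" and "rotation" of the camera in the world. Camera axes: x right, y down, z forward; pixel columns grow to the right and rows downward; lengths in mm; the calibration is good to about 2 mm. The wrist camera is an equidistant fisheye: a pixel r from the principal point sees the ray r / f radians off the axis. A picture is of the moment at which its call begins. There is no depth.
- arm.job_done(): hands the job in; it is judged then, once.
The state is a dict: "clock": time; "joints": joint angles; "joint_vel": joint speeds; "joint_efforts": joint torques, N m; "position": TCP position; "ee_rot": TCP orientation; "contact_force": force on the tool from outside, world axes, zero at the start; "wrist_torque": the same for the moment, N m; "gripper_width": finger opening in mm; "grasp_force": force on a finger pad.
Only numpy, scipy, OpenCV 4.12 (cv2) and the standard library are available. Lean on these libraries where they do the work, as an engineer would, in place of code of your own. Each camera call takes 0.05 s, during which the arm holds its last target. There are 200 camera calls.

## Task

The broad paint marker has been left open in its stand. Pick up its big cap, set it squarely over the marker's nib and press it straight down until it clicks, then keep pressing so that the cap squeezes the springy seal ring under it well down. Finish while still holding the cap pressed down like that, without letting go, and leave the slim marker's cap, the mugs, pens and tape where they are.

Things in the scene. Friction and masses are not known exactly. Their poses are not given: they have to be found in the camera images.
- marker: broad paint marker fixed nib-up in a weighted stand that cannot move; the thicker of two open white markers. Origin: centre of the stand's underside, on the table; z up along the marker. Dark steel block 86 x 86 x 30 mm, steel collar 48 mm across up to 48 mm height; white barrel 36 mm across up to 90 mm; then a black rubber seal ring 34 mm across, top at 96 mm; then the neck and nib
- marker_tip (a point): tip of the broad marker's nib, on its axis, 134 mm above the table
- marker_bumps (a point): on the marker's axis at 104 mm height, amid three sprung bumps that stick out 4 mm from the neck, evenly spaced round it. The white neck is 17 mm across up to 118 mm, tapering to 10 mm at 127 mm, then the nib
- seal (a joint): how far the sprung seal ring of the broad marker is squeezed down, m: 0 free (top at 96 mm height), at most 0.005; about 1.5 N per mm, so 3 mm takes about 5 N and the hard stop comes at about 8 N
- cap: cap of the broad marker: white ribbed round plastic cap, 34 mm across and 54 mm tall, about 40 g, loose, standing mouth down on the table. Origin: centre of the mouth's rim (underside), z up towards its closed top. Bore 26 mm across and 46 mm deep, with a 3 mm high inner lip at the mouth that leaves 21 mm clear
- cap_mouth (a point): centre of the cap's open underside, same point as the origin of cap. Lowered over the marker, the lip meets the bumps with this point about 108 mm above the table, resists with a peak of about 10 N, gives way (click: the force drops and the cap pulls itself down) at about 103 mm, is past them at 97 mm, and meets the seal ring at 96 mm
- cap_top (a point): centre of the cap's flat closed top, 54 mm above its origin
- slim_marker: the other open marker, 18 mm across, 130 mm tall, in a 70 x 70 x 30 mm stand, fixed; not to be capped. Origin: centre of the stand's underside
- slim_cap: small plain white cap of the slim marker, 22 mm across, 38 mm tall, standing on the table; to be left alone. Origin: centre of its underside
- mug_mid: dark green enamel mug between the two markers, 80 mm across, 80 mm tall, handle at its own +y; bystander. Origin: centre of its underside
- mug_left: the same kind of mug, at the left of the table; bystander. Origin: centre of its underside
- tape_roll: roll of paper tape lying flat, 90 mm across, 24 mm tall; bystander. Origin: centre of its underside
- pen_a: black pen lying on the table, 140 mm long, 9 mm thick, at the left; bystander. Origin: middle of its underside, x along it
- pen_b: the same kind of pen, at the right; bystander. Origin: middle of its underside, x along it
Mind the look-alikes: they are no part of the job. Leave any pink or red look-alike of the cap alone.

How it is judged (in metres and radians):
On the way, in this order (a step that is already met when the one before it is completed fails the run):
1. the big cap is upright and centred over the broad marker, above the catch bumps (z of cap in the frame of marker between 0.107 and 0.2 m and horizontal distance between cap and marker below 0.008 m and angle between cap's own z axis and vertical below 0.17 rad), for 0.1 s.
2. the cap's lip has snapped past the bumps (z of cap in the frame of marker below 0.0985 m and horizontal distance between cap and marker below 0.004 m), for 0.05 s.
At the end, for the whole second after the job is handed in: The big cap is snapped on the broad marker, upright (within 0.1 rad) and centred (within 4 mm), its rim down on the seal ring with the ring squeezed by more than 2.5 mm of its 5 mm, and the fingers still hold it there (contact force above 2 N) through the last second (value of joint seal above 0.0025 m and z of cap in the frame of marker between 0.085 and 0.0955 m and horizontal distance between cap and marker below 0.004 m and angle between cap's own z axis and vertical below 0.1 rad and contact force between the fingers and cap above 2 N); the arm keeps its last pose, push and grip.
It fails at once if the slim marker's cap, a mug, a pen or the tape was moved by more than 25 mm (distance of any of slim_cap, mug_mid, mug_left, tape_roll, pen_a, pen_b from where it was at the start of the episode above 0.025 m).
It also fails if it takes over 58 s, if anything falls off the work surface, if the arm or the gripper's body presses on something with over 40 N, if the wrist force passes 120 N, or if a joint passes its speed limit or range.

## Working session

There is one attempt and no reset: what is moved stays moved. The work goes in short steps, Python scripts to look and compute and a shell command to move; the robot and the scene stay as the last step left them, time stands still between calls to the robot, and variables do not carry over. Pictures are saved under pics/ and viewed, at most 10 in all, crops included, and the job is handed in when it is done.

```bash
mkdir -p pics
python3 - <<'E'
from bench import arm
import cv2,numpy as np,pickle
d={}
for n in("scene","side"):
    r=arm.get_image(n);d[n]=r;cv2.imwrite(f"pics/{n}0.png",r["image"][:,:,::-1]);print(n,r["fx"],r["cx"],r["cy"],r["xyz"],np.round(r["rotation"],3).tolist())
pickle.dump(d,open("cams.pkl","wb"))
s=arm.read_state();print(s["clock"],s["position"],s["ee_rot"],s["contact_force"],s["gripper_width"])
E
```

```text
scene 586.8200403950384 324.5190391426662 244.14322416193926 [ 928.94350066 -636.40335566  920.70464494] [0.889, 0.255, -0.112, -0.363]
side 624.4332572161296 316.27531924764077 243.91597011281794 [-186.78211107  781.11396174  972.73595834] [-0.327, 0.841, -0.404, 0.148]
0.1 [ 219.33037814 -584.77168561  255.36438175] [-1.78347784e-01  9.83967064e-01  9.14988861e-04 -2.19398564e-04] [0.60324684 0.13672035 0.36183337] 85.70727818372887
```

View pics/scene0.png

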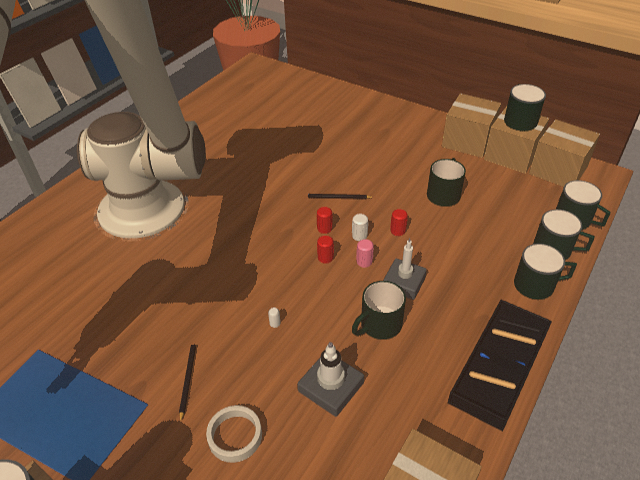

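View pics/side0.png

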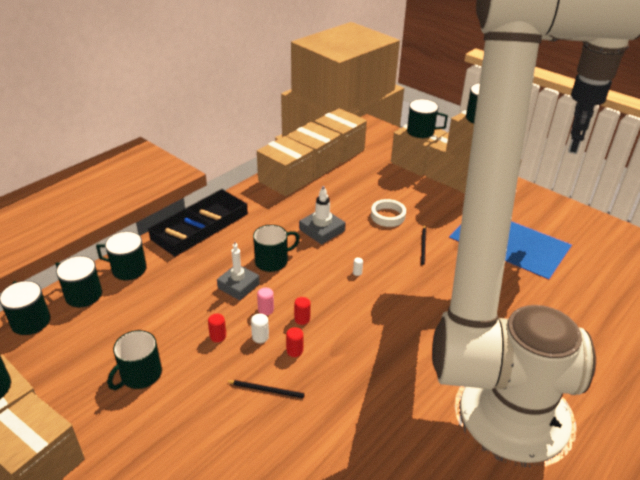

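Scene view: there are two white candidates. The big cap is at (360,227), side view (260,328). The small plain one at (274,317), side (358,267), is the slim cap. The look-alikes are red at (324,220), (325,250) and (399,222), and pink at (365,253). The broad marker is at (331,370), side (322,215), and the slim marker at (405,265). The thick white cap fits the description, so I'll confirm it in an enlarged crop.

```bash
python3 - <<'E'
import pickle,cv2,numpy as np
d=pickle.load(open("cams.pkl","rb"))
def c(n,u,v):  # 80x60 at 5x
    return cv2.resize(d[n]["image"][v-30:v+30,u-40:u+40,::-1],(400,300),interpolation=cv2.INTER_CUBIC)
im=np.vstack([np.hstack([c("scene",360,235),c("side",260,328)]),np.hstack([c("scene",331,372),c("side",322,212)])])
cv2.imwrite("pics/crop0.png",im)
E
cat > h.py <<'E'
import pickle,numpy as np
from scipy.spatial.transform import Rotation as R
def ray(r,u,v):
    k=R.from_quat(r["rotation"]).as_matrix()@[(u-r["cx"])/r["fx"],(v-r["cy"])/r["fy"],1]
    return np.array(r["xyz"]),k/np.linalg.norm(k)
def plane(r,u,v,z):
    o,k=ray(r,u,v); return o+k*(z-o[2])/k[2]
def proj(r,p):
    q=R.from_quat(r["rotation"]).inv().apply(np.array(p)-r["xyz"]); return np.array([r["cx"]+r["fx"]*q[0]/q[2],r["cy"]+r["fy"]*q[1]/q[2]])
E
```

```text
(no output)
```

View pics/crop0.png

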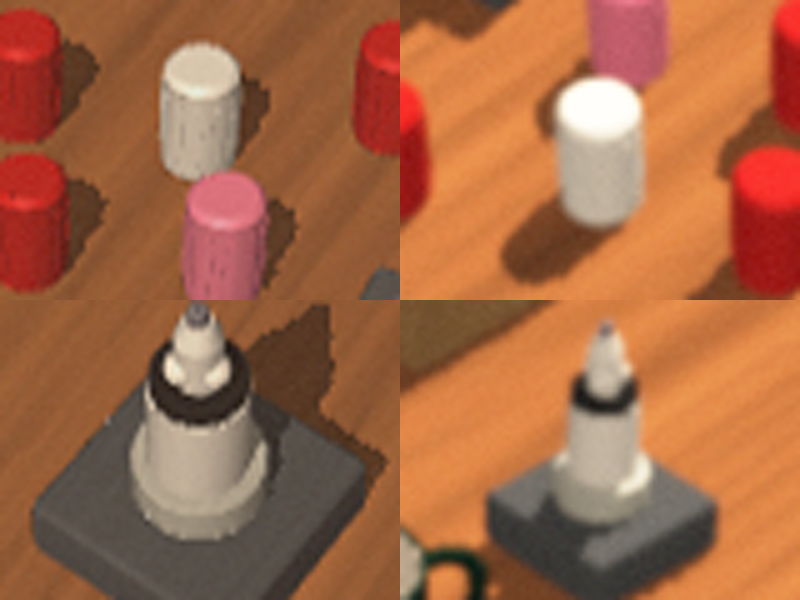

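The crop confirms it: the ribbed white cap has its top centre at about scene (360,219) and side (260,319). The pink one stands right next to it at scene (365,253). The broad marker's tip is at scene (330.6,342.5) and side (323,186.5). Next I fit positions from the outlines.

```bash
cat > fit.py <<'E'
from h import *; import cv2
from scipy.optimize import least_squares
d=pickle.load(open("cams.pkl","rb")); S,D=d["scene"],d["side"]
a=np.linspace(0,2*np.pi,60)
def cyl(p,r,z0,z1): return np.array([[p[0]+r*np.cos(t),p[1]+r*np.sin(t),z] for t in a for z in(z0,z1)])
def bb(r,P): q=np.array([proj(r,x) for x in P]); return np.r_[q.min(0),q.max(0)]
# cap: bbox u0 v0 u1 v1
f=lambda p:np.r_[bb(S,cyl(p,17,0,54))-[352,213.6,368,240.8],bb(D,cyl(p,17,0,54))-[251.2,313.4,268.6,343.4]]
for pl in(plane(S,360.2,219.2,54),plane(D,259.8,319.2,54)):print("top",pl.round(1))
c=least_squares(f,[500,0]);print("cap",c.x.round(1),c.fun.round(1))
print("tip",plane(S,330.6,342.6,134).round(1),plane(D,323,186.4,134).round(1))
def g(p):
    s,t=bb(S,cyl(p,24,30,48)),bb(D,cyl(p,24,30,48)); s2,t2=bb(S,cyl(p,17,90,96)),bb(D,cyl(p,17,90,96))
    tip=[*p,134]
    return np.r_[s[[0,2,3]]-[317,344.8,342+47.4],t[[0,2,3]]-[312.6,332.4,182+44.6],s2[[0,2,3]]-[320.6,341.4,342+25],t2[[0,2]]-[316.2,329.6],proj(S,tip)-[330.6,342.6],proj(D,tip)-[323,186.4]]
m=least_squares(g,[550,-300]);print("marker",m.x.round(1),m.fun.round(1))
for n,us,ud,z in(("pink",(365,246),(265,296),54),("redBR",(399,214),(217,323),54),("redL",(324,212),(294,337),54),("redB",(325,242),(302,304),54),("slimtip",(408,243),(236,247),130),("mugmid",(384,297),(271,240),80)):
    print(n,plane(S,*us,z)[:2].round(),plane(D,*ud,z)[:2].round())
E
python3 fit.py
```

```text
top [486.  185.1  54. ]
top [482.9 188.4  54. ]
cap [483.9 188.4] [-0.2 -0.9 -0.   0.3 -0.2 -0.4  0.1 -0.1]
tip [ 632.  -169.5  134. ] [ 632.3 -170.5  134. ]
marker [ 632.  -169.9] [-0.1 -0.   0.4 -0.2 -0.6  0.3 -0.2 -0.5 -0.1 -0.6 -0.1 -0.1  0.2 -0.1
  0.2]
pink [535. 120.] [524. 134.]
redBR [550. 244.] [538. 254.]
redL [407. 164.] [399. 176.]
redB [458.  86.] [450.  98.]
slimtip [635. 103.] [617. 125.]
mugmid [642.   1.] [626.  14.]
```

```bash
cat > to.py <<'E'
import sys,numpy as np
from bench import arm
from scipy.spatial.transform import Rotation as R
s=arm.read_state();q=R.from_quat(s["ee_rot"]);t=np.array([float(x) for x in sys.argv[1:4]])
print("tool shift m",(q.inv().apply(t-s["position"])/1000).round(4),"yaxis deg",np.degrees(np.arctan2(*q.as_matrix()[[1,0],1])).round(1),"tilt",np.degrees(np.arccos(-q.as_matrix()[2,2])).round(2),"pos",np.round(s["position"],1),"t",s["clock"],"F",np.round(s["contact_force"],1),s["gripper_width"],s["grasp_force"],"j",np.round(s["joints"],2))
E
M='python3 -m pendant'
python3 -m pendant '[[-0.03,0.0365,0,0,0,0,0.0854],[-0.03,0.0365,0,0,0,0,0.0854],[-0.03,0.0365,0,0,0,0,0.0854],[-0.03,0.0365,0,0,0,0,0.0854],[-0.03,0.0365,0,0,0,0,0.0854],[-0.03,0.0365,0,0,0,0,0.0854],[-0.03,0.0365,0,0,0,0,0.0854],[-0.03,0.0365,0,0,0,0,0.0854],[-0.03,0.0365,0,0,0,0,0.0854],[-0.03,0.0365,0,0,0,0,0.0854],[-0.03,0.0365,0,0,0,0,0.0854],[-0.03,0.0365,0,0,0,0,0.0854]]'
python3 -m pendant '[[-0.03,0.0365,0,0,0,0,0.07],[-0.03,0.0365,0,0,0,0,0.065],[-0.03,0.0365,0,0,0,0,0.06],[-0.03,0.0365,0,0,0,0,0.06],[-0.03,0.0365,0,0,0,0,0.06],[0,0,0,0,0,7.5,0.06],[0,0,0,0,0,7.5,0.06],[0,0,0,0,0,0,0.06],[0,0,0,0,0,0,0.06]]'
python3 to.py 484 188 150
```

```text
clock: 1.3
position: [402.6, -46.7, 256.4]
ee_rot: [-0.179, 0.984, 0.0, 0.0]
contact_force: [0.6, -0.5, 0.9]
gripper_width: 85.3
grasp_force: 0.0
clock: 2.2
position: [478.9, 174.7, 256.0]
ee_rot: [-0.05, 0.999, -0.0, -0.0]
contact_force: [0.2, -0.6, -0.0]
gripper_width: 60.2
grasp_force: 0.0
tool shift m [-0.0065  0.0127  0.106 ] yaxis deg 95.7 tilt 0.04 pos [478.9 174.7 256. ] t 2.2 F [ 0.2 -0.6 -0. ] 60.24163789597032 0.0 j [ 0.67  0.19 -0.27 -0.   -1.11 -2.14]
```

```bash
python3 -m pendant '[[-0.0065,0.0127,0.036,0,0,0,0.06],[0,0,0.035,0,0,0,0.06],[0,0,0.035,0,0,0,0.06],[0,0,0,0,0,0,0.06],[0,0,0,0,0,0,0.06]]'
python3 to.py 484 188 42
python3 - <<'E'
from bench import arm
from h import *;import cv2
r=arm.get_image("wrist");pickle.dump(r,open("w.pkl","wb"));cv2.imwrite("pics/w1.png",r["image"][:,:,::-1])
def wproj(p):
    q=R.from_quat(r["rotation"]).inv().apply(np.array(p)-r["xyz"]);th=np.arctan2(np.hypot(q[0],q[1]),q[2]);k=r["fx"]*th/np.hypot(q[0],q[1]);return np.round([r["cx"]+k*q[0],r["cy"]+k*q[1]],1)
print(r["fx"],r["xyz"],"cap top pred",wproj([484,188,54]),wproj([501,188,54]),wproj([484,205,54]))
E
```

```text
clock: 2.7
position: [484.8, 188.0, 150.9]
ee_rot: [-0.049, 0.999, -0.0, 0.0]
contact_force: [0.4, 0.6, 1.4]
gripper_width: 60.0
grasp_force: 0.0
tool shift m [0.0008 0.0002 0.1089] yaxis deg 95.6 tilt 0.04 pos [484.8 188.  150.9] t 2.7 F [0.4 0.6 1.4] 59.97921166582566 0.0 j [ 0.68  0.31 -0.39  0.   -0.86 -2.16]
371.64829954431775 [416.94160281 180.03206997 267.49420536] cap top pred [317.9 256. ] [315.1 282.1] [345.9 258.6]
```

View pics/w1.png

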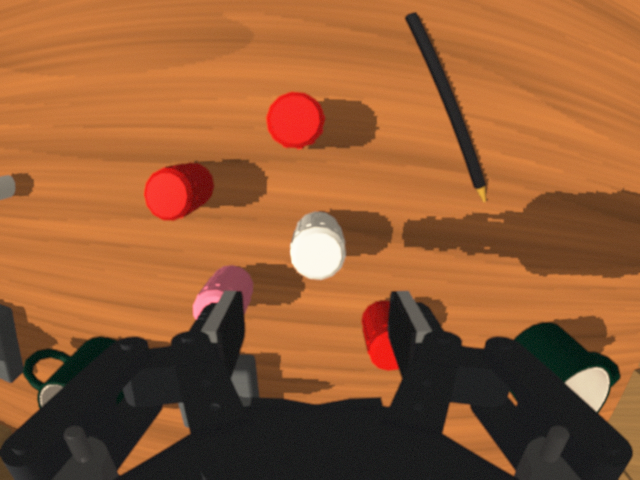

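The wrist view shows the white cap's top centred at (318,253), against a prediction of (318,256). That confirms x≈482.5, y≈188, with pink and red clear of the finger line.

```bash
python3 -m pendant '[[0.0022,0.0002,0.03,0,0,0,0.06],[0,0,0.03,0,0,0,0.06],[0,0,0.03,0,0,0,0.06],[0,0,0.019,0,0,0,0.06],[0,0,0,0,0,0,0.06],[0,0,0,0,0,0,0.06],[0,0,0,0,0,0,0.03],[0,0,0,0,0,0,0.03],[0,0,0,0,0,0,0.03],[0,0,0,0,0,0,0.03],[0,0,0,0,0,0,0.03],[0,0,0,0,0,0,0.03]]'
python3 to.py 483 188 42
```

```text
clock: 3.95
position: [483.3, 189.0, 43.5]
ee_rot: [-0.049, 0.999, 0.001, 0.002]
contact_force: [-0.3, 0.1, 4.9]
gripper_width: 32.9
grasp_force: 59.3
tool shift m [ 0.0004 -0.001   0.0014] yaxis deg 95.6 tilt 0.23 pos [483.3 189.   43.5] t 3.95 F [-0.3  0.1  4.9] 32.8956651470413 59.34084188193083 j [ 0.69  0.47 -0.5   0.   -0.59 -2.16]
```

```bash
python3 -m pendant '[[0,0,-0.03,0,0,0,0.03],[0,0,-0.04,0,0,0,0.03],[0,0,-0.04,0,0,0,0.03],[0,0,-0.04,0,0,0,0.03],[0,0,-0.03,0,0,0,0.03],[0,0,0,0,0,0,0.03]]'
python3 -m pendant '[[-0.0113,-0.0372,0,0,0,0,0.03],[-0.0113,-0.0372,0,0,0,0,0.03],[-0.0113,-0.0372,0,0,0,0,0.03],[-0.0113,-0.0372,0,0,0,0,0.03],[-0.0113,-0.0372,0,0,0,0,0.03],[-0.0113,-0.0372,0,0,0,0,0.03],[-0.0113,-0.0372,0,0,0,0,0.03],[-0.0113,-0.0372,0,0,0,0,0.03],[-0.0113,-0.0372,0,0,0,0,0.03],[-0.0113,-0.0372,0,0,0,0,0.03],[0,0,0,0,0,0,0.03],[0,0,0,0,0,0,0.03]]'
python3 to.py 632 -170 210
python3 - <<'E'
from bench import arm
from h import *;import cv2
im=[];d={}
for n in("scene","side"):
    r=arm.get_image(n);d[n]=r;p=proj(r,[632,-170,150]);u,v=int(p[0]),int(p[1]);print(n,u,v)
    im.append(cv2.resize(r["image"][v-60:v+60,u-40:u+40,::-1],(400,600),interpolation=cv2.INTER_CUBIC))
pickle.dump(d,open("c2.pkl","wb"));cv2.imwrite("pics/c2.png",np.hstack(im))
E
```

```text
clock: 4.55
position: [484.4, 189.5, 227.5]
ee_rot: [-0.049, 0.999, 0.003, 0.006]
contact_force: [0.1, 0.5, -0.1]
gripper_width: 33.1
grasp_force: 59.7
clock: 5.75
position: [630.1, -171.9, 220.5]
ee_rot: [-0.047, 0.999, 0.0, -0.001]
contact_force: [-0.2, -0.1, -0.2]
gripper_width: 33.0
grasp_force: 59.9
tool shift m [-0.0021  0.0017  0.0105] yaxis deg 95.4 tilt 0.09 pos [ 630.1 -171.9  220.5] t 5.75 F [-0.2 -0.1 -0.2] 33.04480342115434 59.86552141606808 j [-0.02  0.46  0.03 -0.   -1.15 -1.46]
scene 330 336
side 323 180
```

View pics/c2.png

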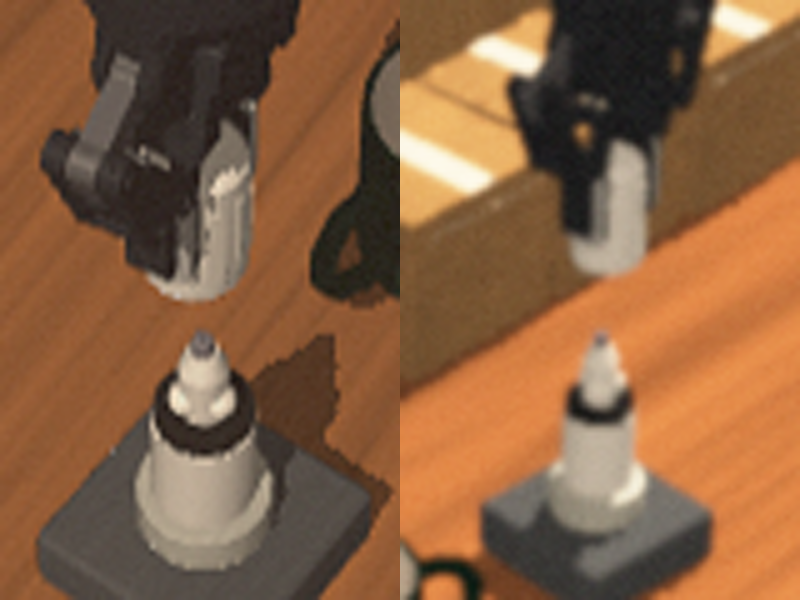

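Scene: the cap's lower edge spans crop x 148–252, bottom y 299. Side: x 568–648, bottom y 274. The nib is below it and clear. Next I fit the held cap against the marker.

```bash
cat > f2.py <<'E'
from fit import *
h=lambda p:np.r_[bb(S,cyl(p,17,p[2],p[2]+12))[[0,2,3]]-[319.6,340.4,335.8],bb(D,cyl(p,17,p[2],p[2]+12))[[0,2,3]]-[316.6,332.6,174.8]]
c=least_squares(h,[632,-170,177]);print("held cap",c.x.round(1),c.fun.round(1))
E
python3 f2.py | tail -1
```

```text
held cap [ 631.8 -171.4  178.1] [-1.   0.2  0.1  0.1 -1.4 -0.1]
```

```bash
python3 -m pendant '[[-0.0011,0.0016,0.01,0,0,0,0.03],[0,0,0.015,0,0,0,0.03],[0,0,0.005,0,0,0,0.03],[0,0,0,0,0,0,0.03],[0,0,0,0,0,0,0.03]]'
python3 to.py 631 -170 168.5
python3 - <<'E'
from bench import arm
from h import *;import cv2
im=[];d={}
for n in("scene","side"):
    r=arm.get_image(n);d[n]=r;p=proj(r,[632,-170,130]);u,v=int(p[0]),int(p[1]);print(n,u,v)
    im.append(cv2.resize(r["image"][v-30:v+30,u-20:u+20,::-1],(400,600),interpolation=cv2.INTER_CUBIC))
pickle.dump(d,open("c3.pkl","wb"));cv2.imwrite("pics/c3.png",np.hstack(im))
E
```

```text
clock: 6.35
position: [631.8, -169.0, 191.7]
ee_rot: [-0.049, 0.999, -0.0, 0.0]
contact_force: [0.8, -0.5, -1.2]
gripper_width: 33.3
grasp_force: 59.9
tool shift m [ 0.0009 -0.0009  0.0232] yaxis deg 95.6 tilt 0.03 pos [ 631.8 -169.   191.7] t 6.35 F [ 0.8 -0.5 -1.2] 33.26674922210658 59.8513787984848 j [-0.01  0.48 -0.01  0.   -1.08 -1.46]
scene 330 344
side 322 187
```

View pics/c3.png

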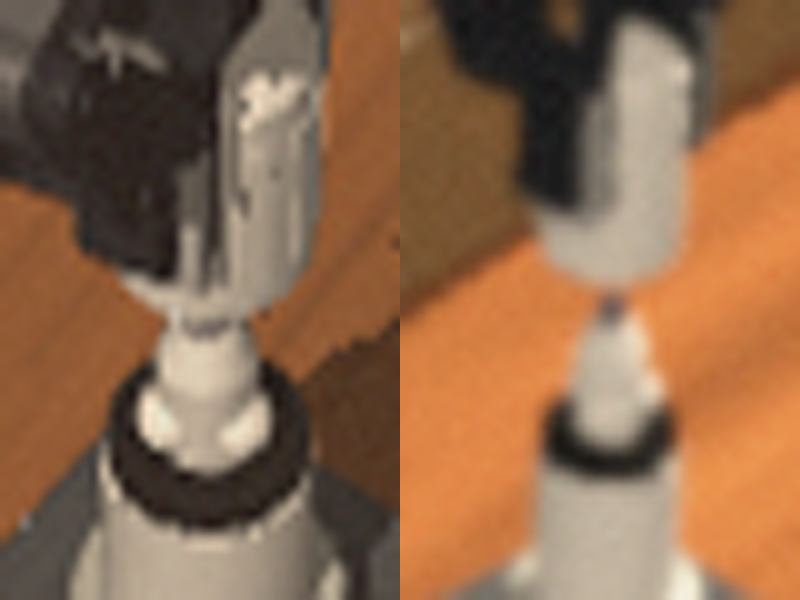

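The scene crop shows the cap about 1.1 px right of the marker's axis (centre 219 against 208, at 10x). In the side crop it is aligned (613.5 against 614). Converting that to a correction:

Run:
```python
from fit import *
J=[]
for r in(S,D):
    b=proj(r,[632,-170,150]);J.append([(proj(r,[633,-170,150])-b)[0],(proj(r,[632,-169,150])-b)[0]])
e=np.linalg.solve(J,[1.1,-0.05]);print(np.round(J,2),"cap offset world",e)
from bench import arm
q=R.from_quat(arm.read_state()["ee_rot"]);print("tool corr mm",q.inv().apply([-e[0],-e[1],0]).round(2),arm.read_state()["position"])
```

```text
top [486.  185.1  54. ]
top [482.9 188.4  54. ]
cap [483.9 188.4] [-0.2 -0.9 -0.   0.3 -0.2 -0.4  0.1 -0.1]
tip [ 632.  -169.5  134. ] [ 632.3 -170.5  134. ]
marker [ 632.  -169.9] [-0.1 -0.   0.4 -0.2 -0.6  0.3 -0.2 -0.5 -0.1 -0.6 -0.1 -0.1  0.2 -0.1
  0.2]
pink [535. 120.] [524. 134.]
redBR [550. 244.] [538. 254.]
redL [407. 164.] [399. 176.]
redB [458.  86.] [450.  98.]
slimtip [635. 103.] [617. 125.]
mugmid [642.   1.] [626.  14.]
[[ 0.53  0.33]
 [-0.31 -0.28]] cap offset world [ 6.54734985 -7.19393042]
tool corr mm [ 5.82  7.8  -0.01] [ 632.00005156 -169.28240121  192.12130541]
```

```bash
cat > f3.py <<'E'
from fit import *
for w in(0,0.5):
  h=lambda p:np.r_[bb(S,cyl(p,17,p[2],p[2]+12))[[0,2,3]]-[321.3,342.5,345.2],bb(D,cyl(p,17,p[2],p[2]+12))[[0,2,3]]-[315.7,331.0,185.5],w*(p[2]-148.3)]
  c=least_squares(h,[632,-170,148]);print("held cap",c.x.round(1),c.fun.round(1))
E
python3 f3.py | tail -2
```

```text
held cap [ 632.6 -168.1  149.5] [-0.7 -0.5  0.2 -0.4 -1.4 -0.2  0. ]
held cap [ 632.5 -167.9  148.9] [-0.7 -0.5  0.3 -0.5 -1.4  0.1  0.3]
```

```bash
python3 -m pendant '[[0.0007,-0.0014,0.005,0,0,0,0.03],[0,0,0.01,0,0,0,0.03],[0,0,0.01,0,0,0,0.03],[0,0,0,0,0,0,0.03],[0,0,0,0,0,0,0.03]]'
python3 to.py 631 -170 154
python3 -m pendant '[[0,0,0.005,0,0,0,0.03],[0,0,0.005,0,0,0,0.03],[0,0,0,0,0,0,0.03],[0,0,0,0,0,0,0.03]]'
python3 to.py 631 -170 154
```

```text
clock: 6.95
position: [630.8, -171.0, 165.6]
ee_rot: [-0.048, 0.999, -0.0, -0.001]
contact_force: [0.3, 0.5, -0.7]
gripper_width: 33.3
grasp_force: 59.8
tool shift m [-0.0003  0.001   0.0116] yaxis deg 95.6 tilt 0.08 pos [ 630.8 -171.   165.6] t 6.95 F [ 0.3  0.5 -0.7] 33.33092770982319 59.84988536685705 j [-0.02  0.5  -0.04  0.   -1.03 -1.46]
clock: 7.35
position: [631.0, -170.9, 156.2]
ee_rot: [-0.049, 0.999, -0.0, -0.0]
contact_force: [0.1, 0.4, 0.4]
gripper_width: 33.2
grasp_force: 59.9
tool shift m [-0.0001  0.0009  0.0022] yaxis deg 95.6 tilt 0.02 pos [ 631.  -170.9  156.2] t 7.35 F [0.1 0.4 0.4] 33.152983369347744 59.85647343099117 j [-0.02  0.51 -0.05  0.   -1.01 -1.46]
```

The neck is inside the lip with no side force. Pressing slowly now.

```bash
python3 -m pendant '[[0,0,0.002,0,0,0,0.03],[0,0,0.002,0,0,0,0.03],[0,0,0.001,0,0,0,0.03],[0,0,0.001,0,0,0,0.03],[0,0,0,0,0,0,0.03]]'
python3 -m pendant '[[0,0,0.001,0,0,0,0.03],[0,0,0.001,0,0,0,0.03],[0,0,0,0,0,0,0.03]]'
python3 -m pendant '[[0,0,0.001,0,0,0,0.03],[0,0,0.001,0,0,0,0.03],[0,0,0,0,0,0,0.03]]'
python3 -m pendant '[[0,0,0.001,0,0,0,0.03],[0,0,0.001,0,0,0,0.03],[0,0,0,0,0,0,0.03]]'
```

```text
clock: 7.85
position: [631.6, -170.8, 151.0]
ee_rot: [-0.049, 0.999, -0.0, 0.001]
contact_force: [0.9, 0.9, 2.3]
gripper_width: 33.2
grasp_force: 60.2
clock: 8.15
position: [631.9, -170.9, 150.3]
ee_rot: [-0.049, 0.999, -0.0, 0.001]
contact_force: [-0.3, 0.5, 6.7]
gripper_width: 33.4
grasp_force: 60.8
clock: 8.45
position: [632.1, -171.0, 148.8]
ee_rot: [-0.049, 0.999, -0.001, 0.002]
contact_force: [-0.7, 2.7, 7.4]
gripper_width: 33.2
grasp_force: 60.7
clock: 8.75
position: [631.2, -170.6, 143.4]
ee_rot: [-0.048, 0.999, 0.0, 0.0]
contact_force: [4.1, -0.3, -5.0]
gripper_width: 33.1
grasp_force: 60.0
```

It clicked: the force dropped from +7 N to −5 N. Now down onto the seal.

```bash
python3 -m pendant '[[0,0,0.001,0,0,0,0.03],[0,0,0.001,0,0,0,0.03],[0,0,0.001,0,0,0,0.03],[0,0,0,0,0,0,0.03],[0,0,0,0,0,0,0.03]]'
python3 -m pendant '[[0,0,0.001,0,0,0,0.03],[0,0,0.001,0,0,0,0.03],[0,0,0,0,0,0,0.03],[0,0,0,0,0,0,0.03]]'
python3 -m pendant '[[0,0,0.001,0,0,0,0.03],[0,0,0.001,0,0,0,0.03],[0,0,0,0,0,0,0.03],[0,0,0,0,0,0,0.03]]'
```

```text
clock: 9.25
position: [630.9, -170.9, 140.9]
ee_rot: [-0.048, 0.999, 0.0, -0.0]
contact_force: [2.7, 0.9, -6.1]
gripper_width: 33.1
grasp_force: 60.0
clock: 9.65
position: [630.9, -171.2, 139.8]
ee_rot: [-0.048, 0.999, -0.0, 0.0]
contact_force: [-0.1, 0.2, -0.6]
gripper_width: 33.0
grasp_force: 60.3
clock: 10.05
position: [631.0, -171.2, 137.8]
ee_rot: [-0.049, 0.999, -0.0, 0.0]
contact_force: [0.0, -0.2, 3.6]
gripper_width: 33.4
grasp_force: 60.6
```

```bash
python3 -m pendant '[[0,0,0.001,0,0,0,0.03],[0,0,0.0005,0,0,0,0.03],[0,0,0,0,0,0,0.03],[0,0,0,0,0,0,0.03],[0,0,0,0,0,0,0.03]]'
python3 -m pendant '[[0,0,0,0,0,0,0.03],[0,0,0,0,0,0,0.03]]'
```

```text
clock: 10.55
position: [631.0, -171.1, 136.2]
ee_rot: [-0.049, 0.999, -0.0, 0.0]
contact_force: [-1.9, -1.2, 5.3]
gripper_width: 33.3
grasp_force: 60.8
clock: 10.75
position: [631.1, -171.1, 136.2]
ee_rot: [-0.049, 0.999, -0.0, 0.0]
contact_force: [-0.3, -1.2, 4.9]
gripper_width: 33.0
grasp_force: 60.8
```

```bash
python3 -m pendant '[[0,0,0.001,0,0,0,0.03],[0,0,0,0,0,0,0.03],[0,0,0,0,0,0,0.03],[0,0,0,0,0,0,0.03]]'
python3 -m pendant '[[0,0,0,0,0,0,0.03],[0,0,0,0,0,0,0.03],[0,0,0,0,0,0,0.03]]'
python3 - <<'E'
from bench import arm
from h import *;import cv2
im=[]
for n in("scene","side"):
    r=arm.get_image(n);p=proj(r,[632,-170,100]);u,v=int(p[0]),int(p[1])
    im.append(cv2.resize(r["image"][v-30:v+30,u-20:u+20,::-1],(400,600),interpolation=cv2.INTER_CUBIC))
cv2.imwrite("pics/c4.png",np.hstack(im));print(arm.read_state()["contact_force"])
E
```

```text
clock: 11.15
position: [631.1, -171.1, 135.5]
ee_rot: [-0.049, 0.999, -0.0, 0.0]
contact_force: [-1.7, -0.8, 5.5]
gripper_width: 32.8
grasp_force: 61.0
clock: 11.45
position: [631.0, -171.1, 135.4]
ee_rot: [-0.049, 0.999, -0.0, 0.0]
contact_force: [-1.6, -1.4, 5.9]
gripper_width: 32.9
grasp_force: 61.0
[-1.41322521 -0.49171215  4.90544467]
```

View pics/c4.png

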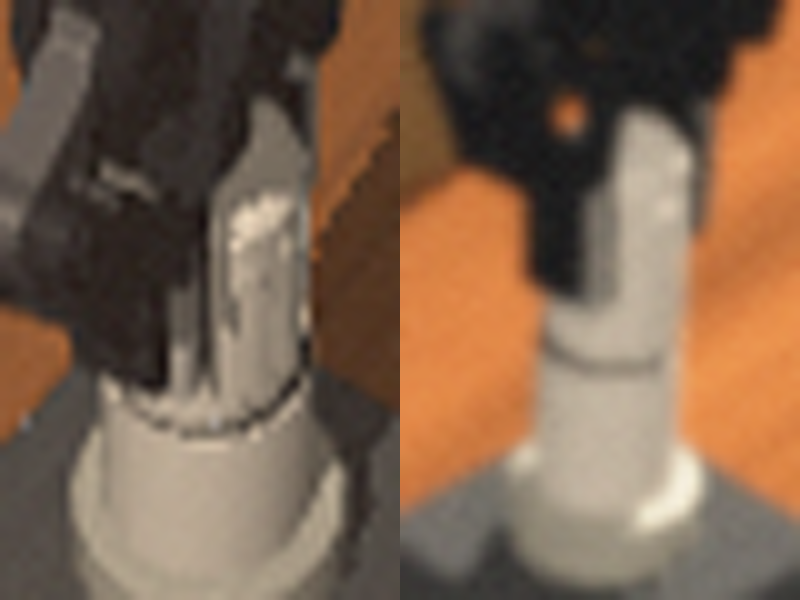

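Only a thin dark line of the ring is left (scene y≈430, side y≈365), and the cap is upright and centred. A hair more for margin, then I hand in.

```bash
python3 -m pendant '[[0,0,0.0007,0,0,0,0.03],[0,0,0,0,0,0,0.03],[0,0,0,0,0,0,0.03],[0,0,0,0,0,0,0.03]]'; python3 -c "
from bench import arm
print(arm.job_done())"
```

```text
clock: 11.95
position: [631.1, -171.1, 135.0]
ee_rot: [-0.049, 0.999, -0.0, 0.0]
contact_force: [-2.8, -0.9, 7.0]
gripper_width: 33.1
grasp_force: 61.0
the job is handed in; nothing more can be done
None
```

The big cap clicked onto the broad marker and the job is handed in with the gripper still pressing it onto the seal ring at about 7 N, roughly 4 mm of squeeze by estimate; the hand-in gave no verdict.

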